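# Pin the camera boom on the optical table

## Task

Join the camera boom to its fork: take the long pin with the orange knob out of its holder and push it straight down through the aligned holes of the blue fork and the boom's lug, until its steel flange sits fully home on the brass mouth, then let go. Leave the short black-knobbed pin and the microscope objective standing where they are.

Things in the scene. Friction and masses are not known exactly. Their poses are not given: they have to be found in the camera images.
- long_pin: Pin to use, 0.12 kg, 131 long. Origin: bottom of nose, z up the pin. Steel shank 16 dia, 90 long, last 10 tapering to a 10 wide nose; steel flange 52 dia, 5 thick (90-95 above nose); orange knob 28 dia, 36 high (95-131 above nose), gripped from above. Starts upright in a fixed grey block 54x54x45, nose 5 over the table in a 40 deep, 17.5 wide hole: lift straight up 50 to free. All mm.
- fork_mouth (a point): Centre of the brass rim on the blue fork, 128 above table; z up the hole, y along boom to camera. Rim 50 wide; funnel 42 wide narrows to 22 at 18 below rim; then 22 holes of fork and lug, aligned. Home: flange on rim, nose 90 below it. From nose 60 below rim a friction plug resists with 9 N and stays put. All fixed: base 110 square; boom top 93, camera top 116 above table, 245 from hole. mm.
- short_pin: Bystander: same kind of pin with a black knob and a shank of only 55 mm (96 mm in all), too short for this fork. Stands upright in a like grey block, nose 5 mm above the table. Origin at the bottom of the nose, z up.
- objective: Bystander: steel microscope objective with a green band, 34 mm in diameter, 54 mm high, standing on the table. Origin at the centre of its underside, z up.
There are look-alikes about, which are no part of the job. What is shaped like the long_pin but red is not meant.

How it is judged (in metres and radians):
At the end, for the whole second after the job is handed in: The long pin stands in the fork's hole within 10 mm of its axis and 8 degrees of upright, its nose at least 85 mm below the rim of the brass mouth (flange home on the rim within 5 mm), released and at rest (horizontal distance between long_pin and fork_mouth below 0.01 m and z of long_pin in the frame of fork_mouth below -0.085 m and angle between long_pin's own z axis and vertical below 0.14 rad and linear speed of long_pin below 0.02 m/s); the robot touches nothing.
It fails at once if the short pin is moved by more than 30 mm (distance of short_pin from where it was at the start of the episode above 0.03 m).
It fails at once if the objective is moved or knocked over (more than 30 mm) (distance of objective from where it was at the start of the episode above 0.03 m).
It fails at once if the objective is tipped over (angle between objective's own z axis and vertical above 0.5 rad).
It also fails if it takes over 42 s, if anything falls off the work surface, if the arm or the gripper's body presses on something with over 40 N, if the wrist force passes 120 N, or if a joint passes its speed limit or range.

## Robot

A 6-joint arm with a two-finger parallel gripper is mounted at the origin on the work surface. World frame = base frame: x ahead of the robot, y to its left, z up, the work surface at z = 0. Lengths are in mm, angles in rad, forces in N, time in s.
With the tool pointing down it reaches from about 350 to 775 mm from the base axis. Payload 7.3 kg.
Tool frame: the origin (TCP) lies midway between the tips of the shut fingers; the grasp point (between the pads) lies 19 mm behind it (grasp_offset is the z of the grasp point in the tool frame, in mm); z points along the fingers, y is the direction in which the jaws open and shut (so a half turn about z gives the same grasp; the last joint's range is limited). The gripper opens to 92 mm and grips with 3 to 60 N. Pads are 19 mm wide; open, the fingers measure 130 mm over their backs; the gripper's body (75 mm by 190 mm) begins 47 mm behind the grasp point.
Start: joints at [1.146, 0.342, 1.524, -0, 1.275, -0.146], TCP at [144.466, 504.752, 226.741] pointing down, gripper open.
Joint ranges: [-2.53, 2.53], [-0.77, 2.02], [0.04, 2.7], [-1, 4.14], [0.28, 2.66], [-3.11, 3.11]. Speed limits (rad/s): [2.57, 2.57, 3.14, 3.14, 3.14, 3.14].

## Interface

Orientations are given as [roll, pitch, yaw] about the fixed x, y, z axes, in that order (R = Rz(yaw) Ry(pitch) Rx(roll)).
In Python, from plant import get_obs, capture, camera_model, close_job, boxes_of, regions_of, place_of, grasp_offset gives the robot as it stands. The module is installed in compiled form; this text tells all that it offers.
- The arm moves only by the tool send_rows, never from a script. Its argument "targets" is a list that holds one entry, the list of rows, each a list of 7 numbers: the turn, a rotation vector about the tool's x, y, z in degrees, then the shift along the tool's x, y, z in mm, then the closure, from -1 (fully open) to 1 (shut). A call has 1 to 5 rows; each row is the pose to reach, as a shift and turn from the pose commanded when the call began, along the tool's axes at that moment; what a row does not reach only later rows make up. A row lasts 1/12 s, in which the tool goes at most 41.7 mm and 7.16 degrees, less where a joint would pass 70% of its speed; a pose out of reach is approached as far as the arm can. A call with a gripper value outside its range is refused whole. The fingers move at their own pace and stop on an object; the grip force is fixed at half the most. Time passes only in rows, so rows that repeat a pose let the fingers close. It gives the time, the measured TCP pose, the force and the opening at its end, in the units of the state.
- get_obs(): the state, without advancing time (a new reading comes with each control period).
- capture(name): name is "scene" or "top" or "wrist"; returns the picture (384x512x3 uint8, red, green, blue); there is no depth.
- camera_model(name): a dict with "K" (3x3 intrinsics, pixels), "world_to_cam" (4x4, takes a point from world to camera coordinates). Camera axes: x right, y up, looking along -z (the intrinsics and any distortion apply to the point x, -y, -z); pixel columns grow to the right and rows downward; lengths in mm; the calibration is good to about 2 mm. A picture is of the moment at which its call begins: read the wrist's pose just before it. camera_model takes no time and is no camera call; for the wrist camera it gives the pose at the moment of the call.
- close_job(): hands the job in, once; it reports no verdict.
Trained networks look in the newest picture that a camera, given by its name, has taken for a name from the list of things; names that differ only in an ending like _2 or _b are one class to them, and where a whole thing is asked for, a point or a joint stands for the part that bears it (a point fixed in the world has none). Each returns a list of dicts, best first, with "conf" (0 to 1); they miss things now and then, are a little off and sometimes report something else, mostly with a low value. They report only what shows in the picture. A call takes as long as a camera call. They do not tell look-alikes from the thing itself.
- boxes_of(label, camera): "location" ([row, column] in pixels, amid what is visible of it).
- regions_of(label, camera): "region" (384x512 bool, what is visible of it) and "location" ([row, column] in pixels, amid what is visible of it).
- place_of(label, camera): "location" ([row, column] in pixels: a listed point, or the origin of a listed thing).
The state is a dict: "time": time; "joint_positions": joint angles; "dq": joint speeds; "tau": joint torques, N m; "tool_pos": TCP position; "tcp_rot": TCP orientation; "contact_force": force on the tool from outside, world axes, zero at the start; "moment": the same for the moment, N m; "grip_width": finger opening in mm.
Only numpy, scipy, OpenCV 4.12 (cv2) and the standard library are available. Lean on these libraries where they do the work, as an engineer would, in place of code of your own. Each camera call takes 0.05 s, during which the arm holds its last target.

## Working session

There is one attempt and no reset: what is moved stays moved. The work goes in short steps, Python scripts to look and compute and a tool call to move; the robot and the scene stay as the last step left them, time stands still between calls to the robot, and variables do not carry over. Pictures are saved under pics/ and viewed, and the job is handed in when it is done.

Besides the shell and the picture viewer there is one more tool, called after "Call:" as name(argument=value, ...), one argument or row to a line, values as JSON. send_rows: Moves the arm, as the interface text tells. Its arguments: {"type":"object","properties":{"targets":{"type":"array","items":{"type":"array","items":{"type":"array","items":{"type":"number"}}}}},"required":["targets"]}

```bash
mkdir -p pics; ls; cat > h.py <<'E'
import numpy as np, cv2
from plant import *
def save(img,n): cv2.imwrite('pics/'+n, cv2.cvtColor(img,cv2.COLOR_RGB2BGR))
def ray(cm,rc):
    K=np.array(cm['K']);W=np.array(cm['world_to_cam'])
    r,c=rc; d=np.linalg.inv(K)@np.array([c,r,1.]); d=np.array([d[0],-d[1],-d[2]])
    R=W[:3,:3]; o=-R.T@W[:3,3]; return o,R.T@d
def atz(cm,rc,z):
    o,d=ray(cm,rc); return o+d*(z-o[2])/d[2]
def proj(cm,p):
    K=np.array(cm['K']);W=np.array(cm['world_to_cam'])
    q=W[:3,:3]@np.array(p,float)+W[:3,3]; q=K@np.array([q[0],-q[1],-q[2]]); return q[1]/q[2],q[0]/q[2]
E
python3 - <<'E'
from h import *
print(get_obs(), grasp_offset)
for n in ['scene','top','wrist']:
    save(capture(n),n+'0.png')
    cm=camera_model(n); print(n,cm)
    for l in ['long_pin','fork_mouth','short_pin','objective']:
        print(n,l,[(np.round(d['location'],1),round(d['conf'],2)) for d in place_of(l,n)])
E
```

```text
pics
{'time': 0.0, 'joint_positions': array([ 1.14597047e+00,  3.42689070e-01,  1.52505359e+00, -2.52113131e-05,
        1.27540329e+00, -1.46027921e-01]), 'dq': array([-0.00131681, -0.00023355,  0.00094638, -0.00240461,  0.00075175,
       -0.00171861]), 'tau': array([-4.57344740e-04, -4.31244314e+01, -2.44219261e+01,  7.15784915e-02,
        5.61089139e-02, -1.42144786e-04]), 'tool_pos': array([144.30220688, 504.33451992, 226.04967323]), 'tcp_rot': array([-3.14005238e+00, -2.02167661e-04,  2.86280192e+00]), 'contact_force': array([-0.44806823,  0.01335304,  0.63668754]), 'moment': array([ 0.0398609 , -0.01060949,  0.02988699]), 'grip_width': 91.6541316036049} -18.8
scene {'K': array([[357.44369487,   0.        , 258.12207683],
       [  0.        , 357.44369487, 193.29151654],
       [  0.        ,   0.        ,   1.        ]]), 'world_to_cam': array([[-7.87009186e-01,  6.16579743e-01,  2.11177886e-02,
         4.35609791e+02],
       [-3.27091688e-01, -4.46037152e-01,  8.33103767e-01,
         4.78334930e+01],
       [ 5.23094225e-01,  6.48752865e-01,  5.52713445e-01,
        -9.6
[... 1025 characters left out ...]
167. , 259.7]), 0.98), (array([145.1, 319.8]), 0.41)]
top objective [(array([144.7, 320.4]), 0.65)]
wrist {'K': array([[305.52865131,   0.        , 248.93282562],
       [  0.        , 305.52865131, 191.03039896],
       [  0.        ,   0.        ,   1.        ]]), 'world_to_cam': array([[ 2.75633690e-01,  9.61262745e-01, -6.33177003e-05,
        -5.25733243e+02],
       [-9.22072038e-01,  2.64377480e-01, -2.82644130e-01,
         3.56887810e+01],
       [-2.71678532e-01,  7.79646280e-02,  9.59224839e-01,
        -3.90419792e+02],
       [ 0.00000000e+00,  0.00000000e+00,  0.00000000e+00,
         1.00000000e+00]])}
wrist long_pin []
wrist fork_mouth []
wrist short_pin []
wrist objective []
```

View pics/scene0.png

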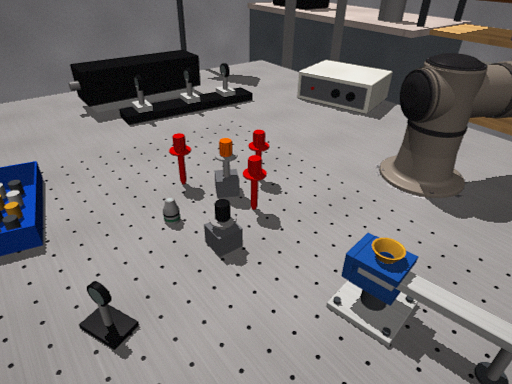

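View pics/top0.png

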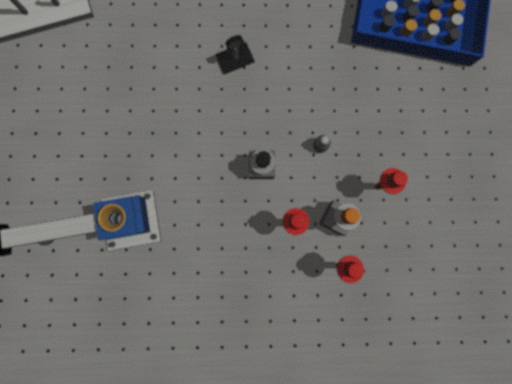

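```bash
python3 - <<'E'
from h import *
t=camera_model('top')
for n,rc,z in [('pinA',(266.7,339.2),5),('pinB',(221.5,289.5),5),('c',(184.8,378.4),5),('short',(167,259.7),5),('obj',(144.7,320.4),0),('mouth',(217.6,108.9),128)]:
    print(n,atz(t,rc,z).round(1))
s=camera_model('scene')
for n,rc,z in [('p1',(208.7,256.4),5),('p2',(185.4,183.3),5),('obj',(222.1,172.1),0),('mouth',(244.3,384.9),128)]:
    print('s',n,atz(s,rc,z).round(1))
E
```

```text
pinA [ 360.1 -246.9    5. ]
pinB [ 455.9 -143.9    5. ]
c [ 533.4 -338.9    5. ]
short [573.6 -81.9   5. ]
obj [ 623.6 -216.2    0. ]
mouth [461.6 194.4 128. ]
s p1 [ 451.7 -136.4    5. ]
s p2 [ 537.4 -321.3    5. ]
s obj [ 624. -211.    0.]
s mouth [458.3 180.7 128. ]
```

The orange pin shows in top at about (215,350) and in scene at (147,226), between three red look-alikes. The fork mouth is at top (217,112) and scene (248,388), with the boom running to +y. Next I'll measure it by colour.

```bash
cat > m.py <<'E'
from h import *
def comps(img,lo,hi,mn=25):
    hsv=cv2.cvtColor(img,cv2.COLOR_RGB2HSV); m=cv2.inRange(hsv,lo,hi)
    n,l,s,c=cv2.connectedComponentsWithStats(m)
    return [(s[i].tolist(),c[i][::-1].round(1).tolist(),l==i) for i in range(1,n) if s[i][4]>=mn]
E
python3 - <<'E'
from m import *
for n in ['top','scene']:
    img=capture(n); cm=camera_model(n)
    big=cv2.resize(img,None,fx=4,fy=4,interpolation=cv2.INTER_CUBIC)
    if n=='top':
        save(big[640:1240,1060:1760],'t_pin.png'); save(big[700:1050,300:700],'t_fork.png')
    else:
        save(big[480:1060,600:1160],'s_pin.png'); save(big[880:1380,1260:1760],'s_fork.png')
    for s,c,m in comps(img,(8,150,80),(28,255,255)): print(n,'orange',s,c)
    for s,c,m in comps(img,(0,180,80),(6,255,255)): print(n,'red',s,c)
    for l in ['long_pin','fork_mouth','short_pin','objective']:
        print(n,l,[(np.round(d['location'],1).tolist(),round(d['conf'],2),int(d['region'].sum())) for d in regions_of(l,n)])
E
```

```text
top orange [454, 0, 10, 10, 77] [4.6, 457.9]
top orange [430, 9, 10, 12, 84] [14.2, 434.3]
top orange [406, 19, 10, 12, 81] [24.5, 410.1]
top orange [99, 206, 22, 24, 222] [217.8, 106.5]
top orange [345, 209, 14, 14, 169] [215.4, 351.4]
top red [382, 169, 24, 23, 227] [179.3, 394.7]
top red [286, 210, 22, 24, 360] [221.1, 297.5]
top red [338, 257, 25, 25, 345] [269.0, 351.4]
top long_pin [([215.5, 345.3], 0.87, 546), ([270.3, 348.6], 0.71, 597), ([221.1, 292.8], 0.65, 599), ([182.7, 393.6], 0.59, 661)]
top fork_mouth [([229.6, 109.3], 0.56, 5235)]
top short_pin [([161.4, 262.5], 0.66, 520)]
top objective [([145.6, 320.2], 0.75, 258)]
scene orange [219, 138, 13, 19, 218] [146.9, 225.3]
scene orange [3, 202, 15, 13, 124] [207.7, 10.7]
scene orange [372, 238, 34, 23, 506] [247.9, 388.7]
scene red [243, 130, 26, 80, 757] [163.7, 255.4]
scene red [169, 134, 22, 50, 380] [152.8, 179.5]
scene long_pin [([150.5, 180.9], 0.97, 506), ([173.8, 254.8], 0.89, 624), ([144.7, 260.0], 0.88, 312), ([154.1, 225.5], 0.65, 465)]
scene fork_mouth [([298.8, 395.7], 0.75, 10181)]
scene short_pin [([214.4, 222.9], 0.97, 573)]
scene objective [([215.6, 171.5], 0.75, 364)]
```

View pics/t_pin.png

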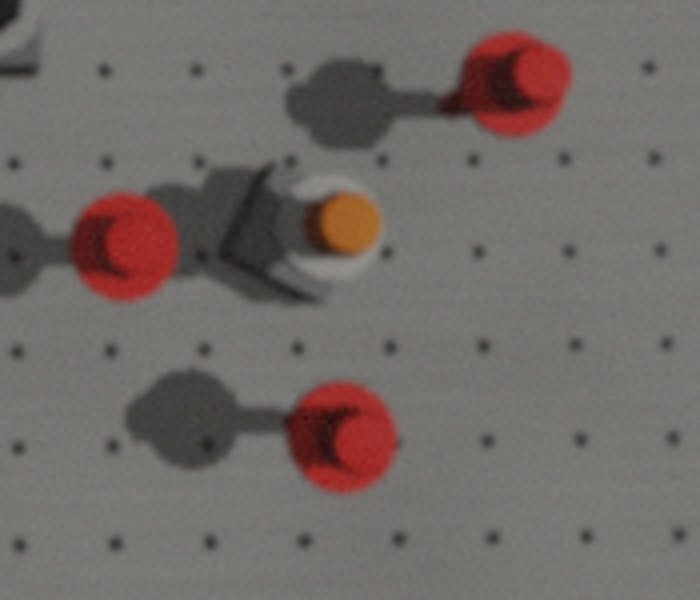

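View pics/t_fork.png

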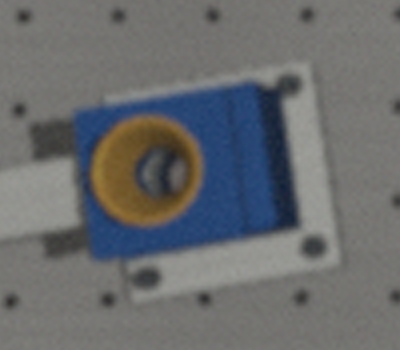

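View pics/s_fork.png

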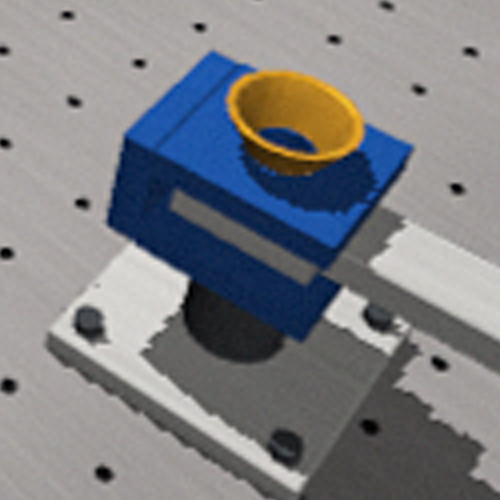

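View pics/s_pin.png

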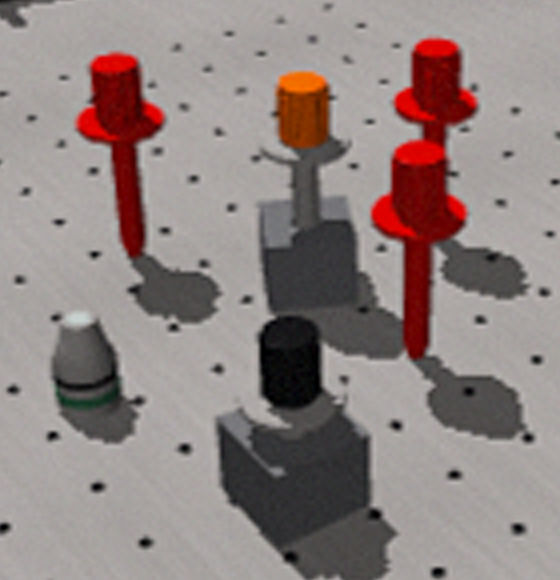

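```bash
cat > tri.py <<'E'
from m import *
def tri(obs):
    A=np.zeros((3,3));b=np.zeros(3)
    for cm,rc in obs:
        o,d=ray(cm,rc); d=d/np.linalg.norm(d); P=np.eye(3)-np.outer(d,d); A+=P;b+=P@o
    p=np.linalg.solve(A,b); return p,[np.round(np.array(proj(cm,p))-rc,1) for cm,rc in obs]
E
python3 - <<'E'
from tri import *
t=camera_model('top');s=camera_model('scene')
print('rim',atz(t,(217.4,111.4),128).round(1),atz(s,(248.6,388.6),128).round(1),tri([(t,(217.4,111.4)),(s,(248.6,388.6))]))
print('pin',atz(t,(215.1,351.6),136).round(1),atz(s,(140.6,225.1),136).round(1),tri([(t,(215.1,351.6)),(s,(140.6,225.1))]))
# red tops: top image centres from crop
for n,a,bb in [('B',(130,240),(419,153)),('C',(543,74),(116,65)),('A',(361,443),(435,48))]:
    ta=(a[1]/4+160-.4,a[0]/4+265-.4); sa=(bb[1]/4+120-.4,bb[0]/4+150-.4)
    print('red',n,tri([(t,ta),(s,sa)]))
print('short',atz(t,(1*159,263),101).round(1),tri([(t,(159.,263.)),(s,(201.,222.5))]))
# block corners z=45: fork orientation
p=[atz(t,((y/4+175-.4),(x/4+75-.4)),12).round(1) for x,y in [(308,64),(340,262)]]
print('fork base edge',p, np.degrees(np.arctan2(*(p[0]-p[1])[[1,0]])))
E
```

```text
rim [461.9 190.  128. ] [462.  189.7 128. ] (array([461.94756569, 189.86461592, 128.07032051]), [array([-0. ,  0.1]), array([0. , 0.1])])
pin [ 462.  -240.4  136. ] [ 461.6 -242.   136. ] (array([ 462.23225927, -240.41869451,  136.70021486]), [array([-0.1,  0.1]), array([0. , 0.1])])
red B (array([ 455.14064739, -142.2427836 ,  133.28084721]), [array([-0.1,  0.1]), array([0. , 0.2])])
red C (array([ 529.30385518, -334.99033595,  131.0396528 ]), [array([ 0.2, -0.1]), array([-0. , -0.2])])
red A (array([ 364.43258986, -243.82178151,  132.16391077]), [array([-0.3,  0.3]), array([0. , 0.3])])
short [572.2 -83.8 101. ] (array([572.29601937, -84.27757281, 104.89134119]), [array([-0.4,  0.3]), array([0.1, 0.6])])
fork base edge [array([523. , 146.7,  12. ]), array([419.6, 128. ,  12. ])] 10.251198750817428
```

Call:
send_rows(
  targets=[
    [[0,0,5.8,-35,-20,0,-1],[0,0,11.6,-70,-40,0,-1],[0,0,17.4,-105,-60,0,-1],[0,0,23.2,-140,-80,0,-1],[0,0,29,-175,-100,0,-1]],
  ],
)

```text
time: 1.67
tool_pos: [286.1, 359.0, 226.9]
tcp_rot: [3.141, 0.0, 2.352]
contact_force: [1.0, 0.8, -1.0]
grip_width: 91.4
```

```bash
cat > d.py <<'E'
from tri import *
import sys
from scipy.spatial.transform import Rotation as R
def rel(target):
    o=get_obs(); M=R.from_euler('xyz',o['tcp_rot']).as_matrix()
    print('t',round(o['time'],2),'tcp',o['tool_pos'].round(1),'yaw deg',np.degrees(o['tcp_rot']).round(2),'tilt z',M[:,2].round(4),'F',o['contact_force'].round(1),'w',round(o['grip_width'],1))
    print('shift tool',(M.T@(np.array(target)-o['tool_pos'])).round(1))
if __name__=='__main__': rel([float(a) for a in sys.argv[1:4]])
E
python3 d.py 440 200 226
```

```text
t 1.67 tcp [286.1 359.  226.9] yaw deg [179.97   0.   134.78] tilt z [ 4.e-04  4.e-04 -1.e+00] F [ 1.   0.8 -1. ] w 91.4
shift tool [-221.3   -2.8    0.9]
```

Call:
send_rows(
  targets=[
    [[0,0,0,-41,0,0,-1],[0,0,0,-82,0,0,-1],[0,0,0,-123,0,0,-1],[0,0,0,-164,0,0,-1],[0,0,0,-205,0,0,-1]],
  ],
)

```text
time: 2.08
tool_pos: [431.4, 213.9, 227.0]
tcp_rot: [3.141, 0.0, 2.357]
contact_force: [0.8, 0.0, 0.7]
grip_width: 92.4
```

```bash
python3 d.py 462 -240 226
```

```text
t 2.08 tcp [431.4 213.9 227. ] yaw deg [1.7996e+02 1.0000e-02 1.3502e+02] tilt z [ 6.e-04  4.e-04 -1.e+00] F [0.8 0.  0.7] w 92.4
shift tool [-342.5 -299.4    0.8]
```

Call:
send_rows(
  targets=[
    [[0,0,0,-31,-27,0,-1],[0,0,0,-62,-54,0,-1],[0,0,0,-93,-81,0,-1],[0,0,0,-124,-108,0,-1],[0,0,0,-155,-135,0,-1]],
  ],
)

```text
time: 2.5
tool_pos: [444.2, 8.6, 226.9]
tcp_rot: [3.141, 0.0, 2.357]
contact_force: [0.5, -0.8, 0.1]
grip_width: 91.4
```

```bash
python3 d.py 462 -240 226
```

```text
t 2.5 tcp [444.2   8.6 226.9] yaw deg [1.7998e+02 2.0000e-02 1.3504e+02] tilt z [ 6.e-04  0.e+00 -1.e+00] F [ 0.5 -0.8  0.1] w 91.4
shift tool [-188.3 -163.3    0.9]
```

Call:
send_rows(
  targets=[
    [[0,0,0,-31,-27,0,-1],[0,0,0,-62,-54,0,-1],[0,0,0,-93,-81,0,-1],[0,0,0,-124,-108,0,-1],[0,0,0,-155,-135,0,-1]],
  ],
)

```text
time: 2.92
tool_pos: [458.4, -196.7, 226.9]
tcp_rot: [3.141, 0.0, 2.356]
contact_force: [1.0, -0.3, -0.2]
grip_width: 92.0
```

Call:
send_rows(
  targets=[
    [[0,0,0,-10,-9,0,-1],[0,0,0,-20,-17,0,-1],[0,0,0,-26,-22,0,-1],[0,0,0,-26,-22,0,-1]],
  ],
)

```text
time: 3.25
tool_pos: [461.7, -228.9, 226.5]
tcp_rot: [3.142, -0.0, 2.356]
contact_force: [-0.5, 0.2, -0.8]
grip_width: 91.9
```

```bash
python3 d.py 462 -240 226; python3 - <<'E'
from tri import *
cm=camera_model('wrist'); img=capture('wrist'); save(cv2.resize(img,None,fx=1.5,fy=1.5),'w1.png')
for z in (136,100): print(proj(cm,(462,-240.5,z)))
for s,c,m in comps(img,(8,150,60),(28,255,255)): print(s,c,atz(cm,c,136).round(1))
E
```

```text
t 3.25 tcp [ 461.7 -228.9  226.5] yaw deg [ 1.80e+02 -1.00e-02  1.35e+02] tilt z [-1.e-04  2.e-04 -1.e+00] F [-0.5  0.2 -0.8] w 91.9
shift tool [-8.1 -7.6  0.5]
(np.float64(203.9415413538111), np.float64(238.64560349710553))
(np.float64(191.96630732518287), np.float64(239.84260569074712))
[221, 180, 32, 40, 953] [199.4, 237.0] [ 458.1 -238.6  136. ]
[437, 316, 10, 9, 28] [319.7, 441.1] [ 683.3 -186.5  136. ]
```

View pics/w1.png

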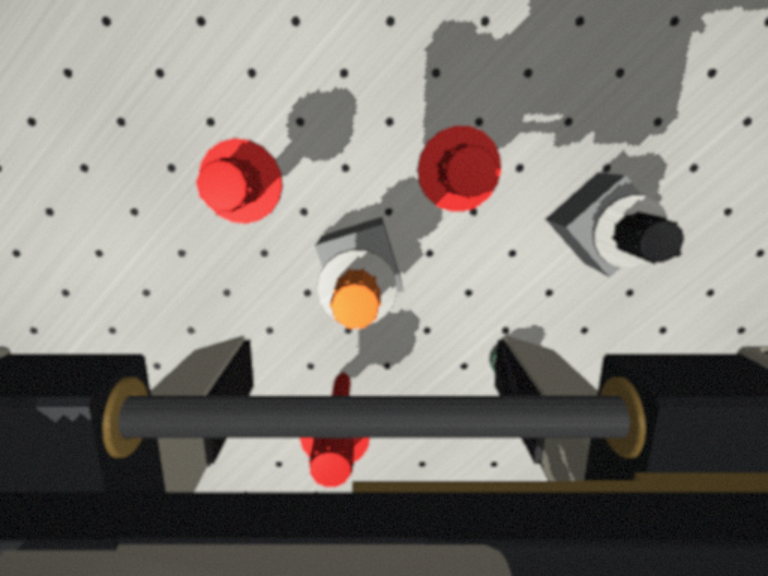

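Wrist view: the orange knob top is at (203.5,236.7), which agrees with the estimate within 2 px. Both jaws lie clear of the red pins. Centre, then descend.

Call:
send_rows(
  targets=[
    [[0,0,0,-8.5,-8.5,0,-1],[0,0,0,-8.5,-8.5,20,-1],[0,0,0,-8.5,-8.5,40,-1],[0,0,0,-8.5,-8.5,60,-1],[0,0,0,-8.5,-8.5,60,-1]],
  ],
)

```text
time: 3.72
tool_pos: [459.9, -238.6, 163.5]
tcp_rot: [-3.141, -0.007, 2.358]
contact_force: [0.4, 0.1, -1.4]
grip_width: 91.3
```

```bash
python3 d.py 461.5 -241 104.5; python3 - <<'E'
from tri import *
cm=camera_model('wrist'); img=capture('wrist'); save(cv2.resize(img,None,fx=1.5,fy=1.5),'w2.png')
for z in (136,100): print(proj(cm,(461.5,-241,z)))
for s,c,m in comps(img,(8,150,60),(28,255,255)): print(s,c,atz(cm,c,136).round(1))
E
```

```text
t 3.72 tcp [ 459.9 -238.6  163.5] yaw deg [-179.95   -0.38  135.11] tilt z [-0.0053  0.004  -1.    ] F [ 0.4  0.1 -1.4] w 91.3
shift tool [-3.2 -0.5 59. ]
(np.float64(227.12341222490647), np.float64(246.74956566281517))
(np.float64(208.85254169897684), np.float64(247.1172810914679))
[224, 194, 43, 52, 1700] [220.0, 245.2] [ 457.3 -238.2  136. ]
[496, 316, 12, 8, 29] [318.7, 501.6] [ 640.8 -161.4  136. ]
```

View pics/w2.png

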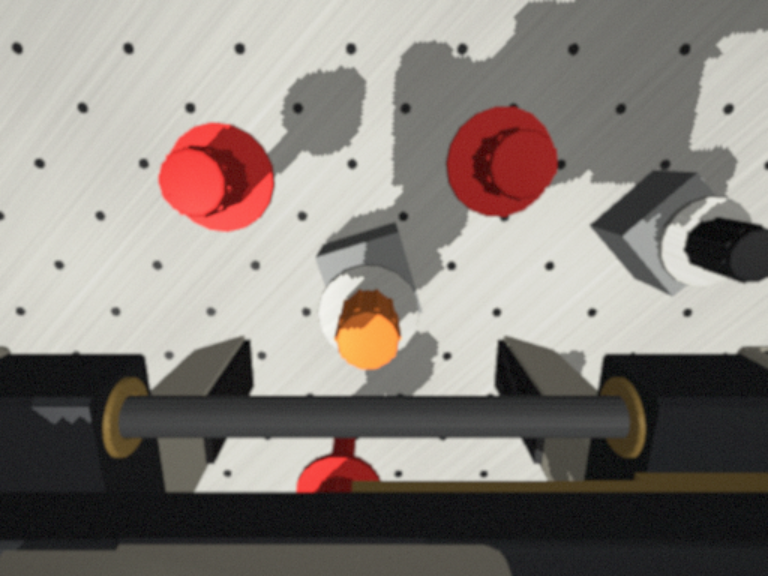

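Knob top at (226.7,245.3), prediction (227.1,246.7): within 1 mm. Descend.

Call:
send_rows(
  targets=[
    [[0,0,0,-2,0,20,-1],[0,0,0,-2,0,40,-1],[0,0,0,-2,0,56,-1],[0,0,0,-2,0,56,-1],[0,0,0,-2,0,56,-1]],
  ],
)

```text
time: 4.18
tool_pos: [463.4, -241.9, 111.6]
tcp_rot: [3.141, 0.0, 2.357]
contact_force: [-0.2, -0.6, 0.7]
grip_width: 91.8
```

```bash
python3 d.py 461.5 -241 104.5
```

```text
t 4.18 tcp [ 463.4 -241.9  111.6] yaw deg [1.7999e+02 2.0000e-02 1.3507e+02] tilt z [ 3.e-04 -1.e-04 -1.e+00] F [-0.2 -0.6  0.7] w 91.8
shift tool [ 2.  -0.7  7.1]
```

Call:
send_rows(
  targets=[
    [[0,0,0,1.5,-0.5,6,-1],[0,0,0,1.5,-0.5,6,-1],[0,0,0,1.5,-0.5,6,-1]],
  ],
)

```text
time: 4.43
tool_pos: [461.8, -241.4, 105.5]
tcp_rot: [3.141, 0.001, 2.357]
contact_force: [0.2, -0.2, 0.1]
grip_width: 91.7
```

```bash
python3 d.py 461.5 -241 104.5
```

```text
t 4.43 tcp [ 461.8 -241.4  105.5] yaw deg [1.7998e+02 7.0000e-02 1.3504e+02] tilt z [ 1.1e-03 -7.0e-04 -1.0e+00] F [ 0.2 -0.2  0.1] w 91.7
shift tool [0.5 0.  1. ]
```

Call:
send_rows(
  targets=[
    [[0,0,0,0,0,0,1],[0,0,0,0,0,0,1],[0,0,0,0,0,0,1],[0,0,0,0,0,0,1],[0,0,0,0,0,0,1]],
  ],
)

```text
time: 4.85
tool_pos: [461.6, -241.2, 104.8]
tcp_rot: [3.141, 0.0, 2.357]
contact_force: [-0.2, 1.0, -0.0]
grip_width: 63.4
```

Call:
send_rows(
  targets=[
    [[0,0,0,0,0,0,1],[0,0,0,0,0,0,1],[0,0,0,0,0,0,1],[0,0,0,0,0,0,1],[0,0,0,0,0,0,1]],
  ],
)

```text
time: 5.27
tool_pos: [461.5, -241.2, 104.7]
tcp_rot: [3.142, -0.0, 2.357]
contact_force: [0.3, -0.0, 1.5]
grip_width: 29.7
```

```bash
python3 d.py 461.5 -241 104.5
```

```text
t 5.27 tcp [ 461.5 -241.2  104.7] yaw deg [179.99  -0.   135.02] tilt z [ 0.e+00  1.e-04 -1.e+00] F [ 0.3 -0.   1.5] w 29.7
shift tool [0.2 0.1 0.2]
```

Closing on the 28 mm knob. Let it firm up.

Call:
send_rows(
  targets=[
    [[0,0,0,0,0,0,1],[0,0,0,0,0,0,1],[0,0,0,0,0,0,1],[0,0,0,0,0,-3,1],[0,0,0,0,0,-6,1]],
  ],
)

```text
time: 5.68
tool_pos: [461.3, -241.1, 110.6]
tcp_rot: [-3.141, -0.001, 2.357]
contact_force: [-2.1, -1.5, -3.3]
grip_width: 27.4
```

```bash
python3 d.py 461.5 -241 104.5
```

```text
t 5.68 tcp [ 461.3 -241.1  110.6] yaw deg [-1.7999e+02 -5.0000e-02  1.3502e+02] tilt z [-7.e-04  5.e-04 -1.e+00] F [-2.1 -1.5 -3.3] w 27.4
shift tool [-0.1  0.3  6.1]
```

Call:
send_rows(
  targets=[
    [[0,0,0,0,0,-12,1],[0,0,0,0,0,-24,1],[0,0,0,0,0,-36,1],[0,0,0,0,0,-48,1],[0,0,0,0,0,-60,1]],
  ],
)

```text
time: 6.1
tool_pos: [461.6, -240.9, 171.5]
tcp_rot: [3.141, -0.0, 2.357]
contact_force: [-0.5, -0.3, -0.5]
grip_width: 27.4
```

Call:
send_rows(
  targets=[
    [[0,0,0,0,0,-20,1],[0,0,0,0,0,-42,1],[0,0,0,0,0,-64,1],[0,0,0,0,0,-86,1],[0,0,0,0,0,-104,1]],
  ],
)

```text
time: 6.52
tool_pos: [461.8, -241.0, 276.7]
tcp_rot: [3.141, 0.001, 2.357]
contact_force: [0.9, -0.9, -2.6]
grip_width: 27.5
```

```bash
python3 d.py 462 190 275;  python3 - <<'E'
from tri import *
img=capture('scene'); save(cv2.resize(img,None,fx=1.5,fy=1.5),'s2.png')
E
```

```text
t 6.52 tcp [ 461.8 -241.   276.7] yaw deg [1.7995e+02 8.0000e-02 1.3503e+02] tilt z [ 1.6e-03 -3.0e-04 -1.0e+00] F [ 0.9 -0.9 -2.6] w 27.5
shift tool [304.4 305.1   1.6]
```

View pics/s2.png

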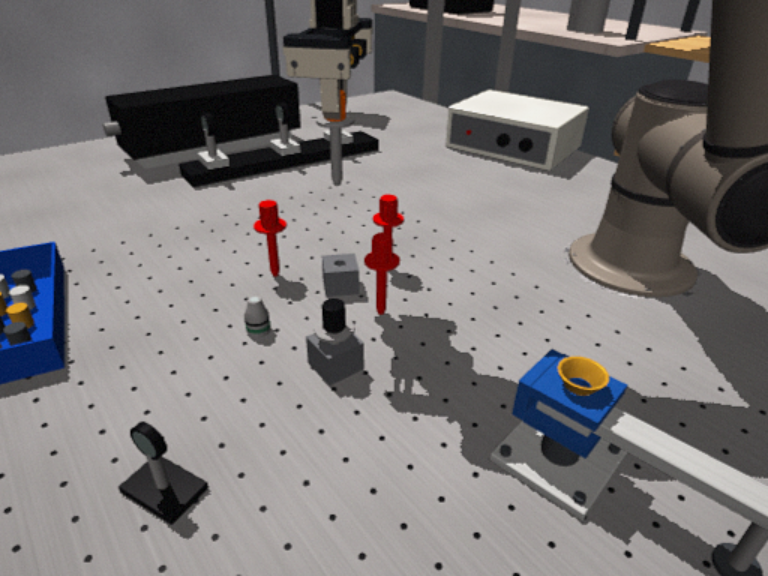

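The pin is free of the block (empty at scene (273,340) in the 1.5x picture) and hangs upright. Carry it across.

Call:
send_rows(
  targets=[
    [[0,0,0,15,15,0,1],[0,0,0,38,38,0,1],[0,0,0,63,63,0,1],[0,0,0,89,89,0,1],[0,0,0,115,115,0,1]],
  ],
)

```text
time: 6.98
tool_pos: [460.9, -76.9, 274.1]
tcp_rot: [3.141, -0.001, 2.356]
contact_force: [0.3, 0.2, -0.4]
grip_width: 27.8
```

Call:
send_rows(
  targets=[
    [[0,0,0,26,26,0,1],[0,0,0,52,52,0,1],[0,0,0,78,78,0,1],[0,0,0,104,104,0,1],[0,0,0,130,130,0,1]],
  ],
)

```text
time: 7.4
tool_pos: [460.7, 107.3, 274.3]
tcp_rot: [3.141, -0.001, 2.357]
contact_force: [0.5, -0.7, -0.7]
grip_width: 27.5
```

Call:
send_rows(
  targets=[
    [[0,0,0,22,22,0,1],[0,0,0,40,40,0,1],[0,0,0,52,52,0,1],[0,0,0,59,59,0,1],[0,0,0,59,59,0,1]],
  ],
)

```text
time: 7.82
tool_pos: [460.9, 190.3, 274.2]
tcp_rot: [-3.141, -0.001, 2.359]
contact_force: [0.2, -0.0, -1.8]
grip_width: 27.6
```

Call:
send_rows(
  targets=[
    [[0,0,0,0,0,0,1],[0,0,0,0,0,0,1],[0,0,0,0,0,0,1]],
  ],
)

```text
time: 8.07
tool_pos: [461.5, 187.6, 274.7]
tcp_rot: [-3.141, 0.0, 2.355]
contact_force: [0.9, -0.5, -1.2]
grip_width: 27.5
```

```bash
python3 d.py 462 190 275;  python3 - <<'E'
from tri import *
for n in ['scene','top','wrist']:
    img=capture(n); cm=camera_model(n)
    big=cv2.resize(img,None,fx=4,fy=4,interpolation=cv2.INTER_CUBIC)
    if n=='scene': save(big[640:1240,1200:1900],'s3.png')
    if n=='top': save(big[600:1100,100:800],'t3.png')
    if n=='wrist': save(cv2.resize(img,None,fx=1.5,fy=1.5),'w3.png')
    print(n,[np.round(proj(cm,(462,190,z)),1) for z in (128,177,267)], [(np.round(d['location'],1),round(d['conf'],2)) for d in place_of('long_pin',n)+place_of('fork_mouth',n)])
E
```

```text
t 8.07 tcp [461.5 187.6 274.7] yaw deg [-1.7999e+02  1.0000e-02  1.3494e+02] tilt z [-1.e-04 -2.e-04 -1.e+00] F [ 0.9 -0.5 -1.2] w 27.5
shift tool [ 1.3  2.1 -0.3]
scene [array([248.7, 388.7]), array([222.4, 396.6]), array([165.9, 413.5])] [(array([181. , 182.1]), 0.92), (array([209.2, 255.2]), 0.87), (array([220.3, 397.5]), 0.65)]
top [array([217.3, 111.4]), array([216. , 101.6]), array([212.9,  79. ])] [(array([265.1, 340. ]), 0.97), (array([223. , 290.6]), 0.77), (array([185.4, 378.9]), 0.62), (array([213.1, 103.4]), 0.53), (array([219.5, 109. ]), 0.85)]
wrist [array([177.8, 249.5]), array([191.3, 249.7]), array([234.6, 250. ])] [(array([191.1, 249. ]), 0.92), (array([176.6, 251.4]), 0.93)]
```

View pics/s3.png

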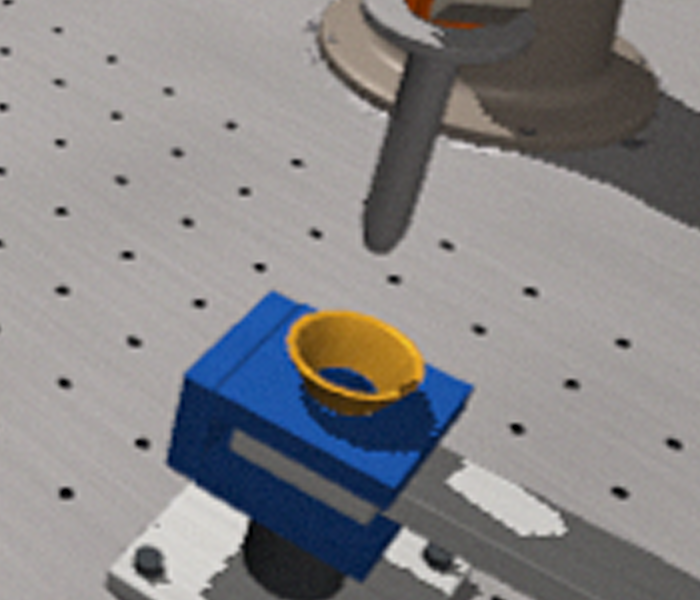

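View pics/t3.png

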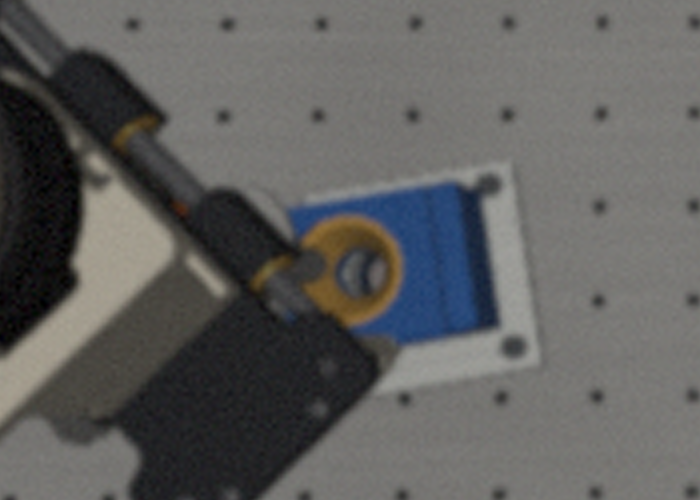

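View pics/w3.png

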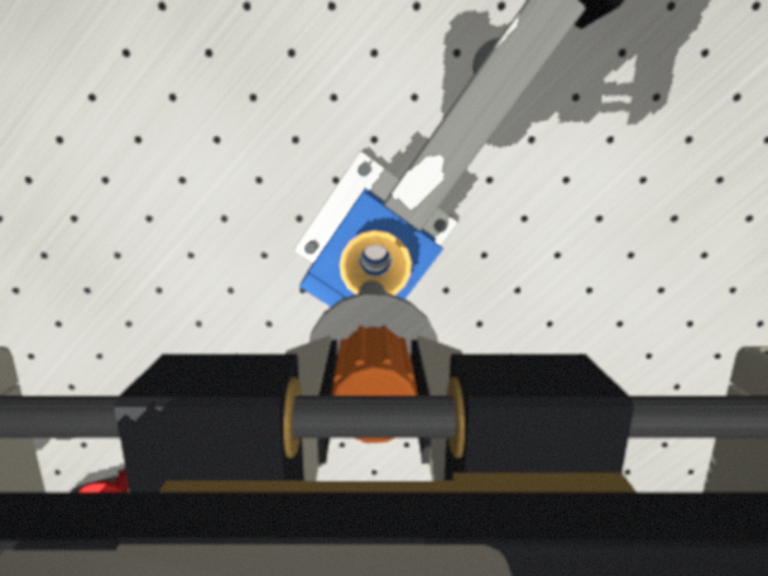

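The nose shows at scene crop (381,245), directly over the mouth and within about 2 mm of the axis in all views. Fine-centre and descend into the funnel.

Call:
send_rows(
  targets=[
    [[0,0,0,1,1.5,0,1],[0,0,0,1,1.5,15,1],[0,0,0,1,1.5,30,1],[0,0,0,1,1.5,44,1],[0,0,0,1,1.5,44,1]],
  ],
)

```text
time: 8.93
tool_pos: [460.3, 190.3, 228.2]
tcp_rot: [-3.137, -0.003, 2.357]
contact_force: [-0.4, 0.1, -1.4]
grip_width: 27.6
```

```bash
python3 d.py 462 190 137.7;  python3 - <<'E'
from tri import *
for n in ['scene','top','wrist']:
    img=capture(n); cm=camera_model(n)
    big=cv2.resize(img,None,fx=4,fy=4,interpolation=cv2.INTER_CUBIC)
    if n=='scene': save(big[640:1240,1200:1900],'s4.png')
    if n=='wrist': save(cv2.resize(img,None,fx=1.5,fy=1.5),'w4.png')
E
```

```text
t 8.93 tcp [460.3 190.3 228.2] yaw deg [-1.7976e+02 -1.5000e-01  1.3503e+02] tilt z [-0.0049 -0.0011 -1.    ] F [-0.4  0.1 -1.4] w 27.6
shift tool [-1.7  1.4 90.5]
```

View pics/s4.png

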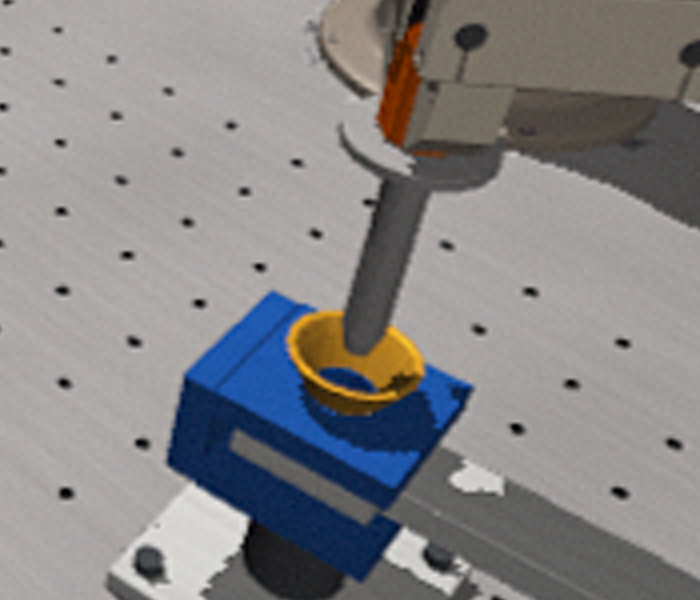

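View pics/w4.png

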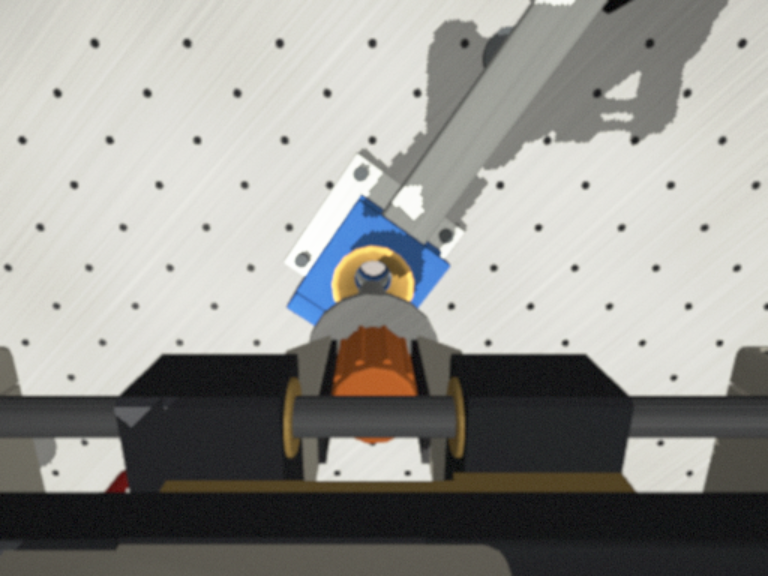

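Call:
send_rows(
  targets=[
    [[0,0,0,-1,0.5,5,1],[0,0,0,-1,0.5,10,1],[0,0,0,-1,0.5,14,1],[0,0,0,-1,0.5,14,1],[0,0,0,-1,0.5,14,1]],
  ],
)

```text
time: 9.5
tool_pos: [462.6, 190.1, 216.5]
tcp_rot: [-3.141, -0.0, 2.357]
contact_force: [-0.4, -0.2, -1.7]
grip_width: 27.2
```

```bash
python3 d.py 462 190 137.7; python3 -c "
from plant import *; print(get_obs()['moment'])"
```

```text
t 9.5 tcp [462.6 190.1 216.5] yaw deg [-1.7998e+02 -2.0000e-02  1.3502e+02] tilt z [-6.e-04 -0.e+00 -1.e+00] F [-0.4 -0.2 -1.7] w 27.2
shift tool [ 0.3 -0.4 78.8]
[-0.06958724  0.00104453 -0.02720615]
```

No contact with the nose at z≈117, about 11 mm below the rim. Continue slowly.

Call:
send_rows(
  targets=[
    [[0,0,0,0,0,4,1],[0,0,0,0,0,8,1],[0,0,0,0,0,12,1],[0,0,0,0,0,16,1],[0,0,0,0,0,16,1]],
  ],
)

```text
time: 9.92
tool_pos: [462.2, 190.0, 199.7]
tcp_rot: [-3.14, -0.001, 2.357]
contact_force: [-0.1, -0.0, -1.5]
grip_width: 27.7
```

```bash
python3 d.py 462 190 137.7; python3 -c "
from plant import *; print(get_obs()['moment'])"
```

```text
t 9.92 tcp [462.2 190.  199.7] yaw deg [-1.7992e+02 -6.0000e-02  1.3502e+02] tilt z [-1.7e-03 -3.0e-04 -1.0e+00] F [-0.1 -0.  -1.5] w 27.7
shift tool [ 0.1 -0.1 62. ]
[-0.02589348  0.0248212   0.03666933]
```

Call:
send_rows(
  targets=[
    [[0,0,0,0,0,5,1],[0,0,0,0,0,10,1],[0,0,0,0,0,15,1],[0,0,0,0,0,20,1],[0,0,0,0,0,25,1]],
  ],
)

```text
time: 10.33
tool_pos: [462.6, 190.1, 175.1]
tcp_rot: [-3.141, -0.0, 2.357]
contact_force: [0.3, -0.4, -1.2]
grip_width: 27.7
```

Call:
send_rows(
  targets=[
    [[0,0,0,0,0,4,1],[0,0,0,0,0,8,1],[0,0,0,0,0,12,1],[0,0,0,0,0,16,1],[0,0,0,0,0,16,1]],
  ],
)

```text
time: 10.75
tool_pos: [462.9, 190.1, 159.8]
tcp_rot: [3.141, 0.0, 2.357]
contact_force: [-0.7, 0.1, 0.7]
grip_width: 27.8
```

```bash
python3 d.py 462 190 137.7; python3 -c "
from plant import *; print(get_obs()['moment'])"
```

```text
t 10.75 tcp [462.9 190.1 159.8] yaw deg [1.7997e+02 2.0000e-02 1.3503e+02] tilt z [ 5.e-04  1.e-04 -1.e+00] F [-0.7  0.1  0.7] w 27.8
shift tool [ 0.5 -0.7 22.1]
[-0.12450681  0.15591429  0.0166726 ]
```

Call:
send_rows(
  targets=[
    [[0,0,0,0,0,3,1],[0,0,0,0,0,6,1],[0,0,0,0,0,9,1],[0,0,0,0,0,12,1],[0,0,0,0,0,15,1]],
  ],
)

```text
time: 11.17
tool_pos: [463.2, 190.1, 145.5]
tcp_rot: [3.14, 0.001, 2.357]
contact_force: [-1.9, -0.3, 8.0]
grip_width: 27.2
```

Call:
send_rows(
  targets=[
    [[0,0,0,0,0,2,1],[0,0,0,0,0,4,1],[0,0,0,0,0,5,1],[0,0,0,0,0,5,1]],
  ],
)

```text
time: 11.5
tool_pos: [463.0, 190.1, 140.3]
tcp_rot: [3.141, 0.001, 2.357]
contact_force: [-1.9, -0.7, 4.8]
grip_width: 27.9
```

```bash
python3 d.py 462 190 137.7;  python3 - <<'E'
from tri import *
print(get_obs()['moment'])
img=capture('scene')
big=cv2.resize(img,None,fx=4,fy=4,interpolation=cv2.INTER_CUBIC)
save(big[640:1240,1200:1900],'s5.png')
E
```

```text
t 11.5 tcp [463.  190.1 140.3] yaw deg [1.7995e+02 4.0000e-02 1.3503e+02] tilt z [ 1.1e-03  1.0e-04 -1.0e+00] F [-1.9 -0.7  4.8] w 27.9
shift tool [ 0.7 -0.8  2.6]
[-0.23984196  0.4239482   0.05466782]
```

View pics/s5.png

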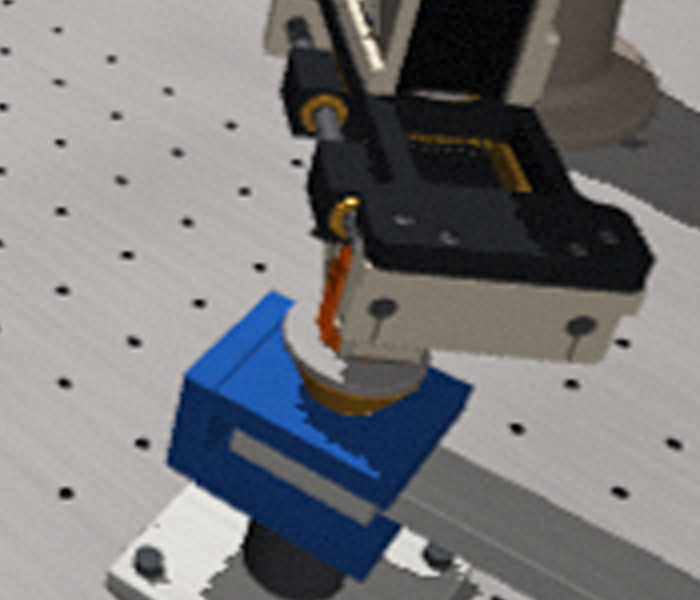

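The flange is nearly on the rim, with about 3 mm to go. Press the rest in small steps.

Call:
send_rows(
  targets=[
    [[0,0,0,0,0,1,1],[0,0,0,0,0,2,1],[0,0,0,0,0,2,1]],
  ],
)

```text
time: 11.8
tool_pos: [463.1, 190.1, 138.4]
tcp_rot: [3.141, 0.001, 2.357]
contact_force: [-1.5, -0.8, 6.4]
grip_width: 27.2
```

Call:
send_rows(
  targets=[
    [[0,0,0,0,0,1,1],[0,0,0,0,0,1,1]],
  ],
)

```text
time: 11.97
tool_pos: [463.1, 190.1, 137.9]
tcp_rot: [3.14, 0.001, 2.357]
contact_force: [-1.9, -1.8, 10.4]
grip_width: 27.5
```

Call:
send_rows(
  targets=[
    [[0,0,0,0,0,1,1],[0,0,0,0,0,1,1]],
  ],
)

```text
time: 12.13
tool_pos: [463.2, 190.1, 137.8]
tcp_rot: [3.14, 0.001, 2.357]
contact_force: [-5.3, -1.6, 16.9]
grip_width: 27.5
```

Call:
send_rows(
  targets=[
    [[0,0,0,0,0,1,1],[0,0,0,0,0,1,1]],
  ],
)

```text
time: 12.3
tool_pos: [463.2, 190.0, 137.6]
tcp_rot: [3.14, 0.002, 2.357]
contact_force: [-7.2, -2.8, 23.7]
grip_width: 27.3
```

The tool stopped at z≈137.7, which is the predicted home height, and the force is climbing: seated. Relax the preload and open.

Call:
send_rows(
  targets=[
    [[0,0,0,0,0,-2,1],[0,0,0,0,0,-2,0.3],[0,0,0,0,0,-2,-1],[0,0,0,0,0,-2,-1],[0,0,0,0,0,-2,-1]],
  ],
)

```text
time: 12.72
tool_pos: [462.7, 190.1, 136.3]
tcp_rot: [-3.141, -0.0, 2.357]
contact_force: [-0.7, -0.3, -0.1]
grip_width: 47.6
```

Call:
send_rows(
  targets=[
    [[0,0,0,0,0,0,-1],[0,0,0,0,0,0,-1],[0,0,0,0,0,0,-1],[0,0,0,0,0,0,-1],[0,0,0,0,0,0,-1]],
  ],
)

```text
time: 13.13
tool_pos: [462.8, 190.1, 136.7]
tcp_rot: [3.142, -0.0, 2.357]
contact_force: [0.0, -0.3, -0.7]
grip_width: 80.8
```

```bash
python3 d.py 462 190 137.7
```

```text
t 13.13 tcp [462.8 190.1 136.7] yaw deg [180.    -0.   135.03] tilt z [-0.e+00  1.e-04 -1.e+00] F [ 0.  -0.3 -0.7] w 80.8
shift tool [ 0.4 -0.6 -1. ]
```

Call:
send_rows(
  targets=[
    [[0,0,0,0,0,-10,-1],[0,0,0,0,0,-25,-1],[0,0,0,0,0,-45,-1],[0,0,0,0,0,-70,-1],[0,0,0,0,0,-100,-1]],
  ],
)

```text
time: 13.55
tool_pos: [461.9, 189.9, 236.7]
tcp_rot: [-3.139, -0.002, 2.357]
contact_force: [0.7, 0.1, -1.0]
grip_width: 91.4
```

Call:
send_rows(
  targets=[
    [[0,0,0,-25,-15,0,-1],[0,0,0,-50,-30,0,-1],[0,0,0,-75,-45,0,-1],[0,0,0,-90,-55,0,-1],[0,0,0,-90,-55,0,-1]],
  ],
)

```text
time: 13.97
tool_pos: [488.2, 84.7, 236.7]
tcp_rot: [-3.141, 0.001, 2.353]
contact_force: [-0.1, 0.6, -0.4]
grip_width: 91.7
```

```bash
python3 d.py 462 190 137.7;  python3 - <<'E'
from tri import *
i=capture('scene'); s=camera_model('scene')
save(cv2.resize(i,None,fx=4,fy=4,interpolation=cv2.INTER_CUBIC)[640:1240,1200:1900],'s6.png')
save(i,'s6full.png')
j=capture('top'); save(cv2.resize(j,None,fx=1.5,fy=1.5),'t6.png')
t=camera_model('top')
for n,cm,im in (('s',s,i),('t',t,j)):
    print(n,'pred knob top',np.round(proj(cm,(462,190,169)),1),'flange',np.round(proj(cm,(462,190,133)),1),[x[:2] for x in comps(im,(3,150,60),(28,255,255))])
E
```

```text
t 13.97 tcp [488.2  84.7 236.7] yaw deg [-1.7998e+02  6.0000e-02  1.3484e+02] tilt z [ 5.e-04 -1.e-03 -1.e+00] F [-0.1  0.6 -0.4] w 91.7
shift tool [93.3 55.7 98.9]
s pred knob top [226.9 395.2] flange [246.1 389.5] [([314, 89, 10, 9, 39], [92.6, 318.6]), ([332, 98, 28, 5, 77], [100.0, 345.5]), ([0, 202, 21, 17, 173], [208.3, 10.7]), ([379, 221, 25, 31, 587], [235.7, 391.1]), ([378, 256, 20, 8, 59], [260.2, 386.6])]
t pred knob top [216.2 103.3] flange [217.2 110.5] [([453, 0, 11, 11, 77], [4.7, 457.7]), ([429, 9, 11, 12, 83], [14.4, 434.1]), ([405, 19, 11, 12, 85], [24.8, 410.1]), ([97, 214, 9, 9, 69], [218.0, 101.1])]
```

View pics/s6.png

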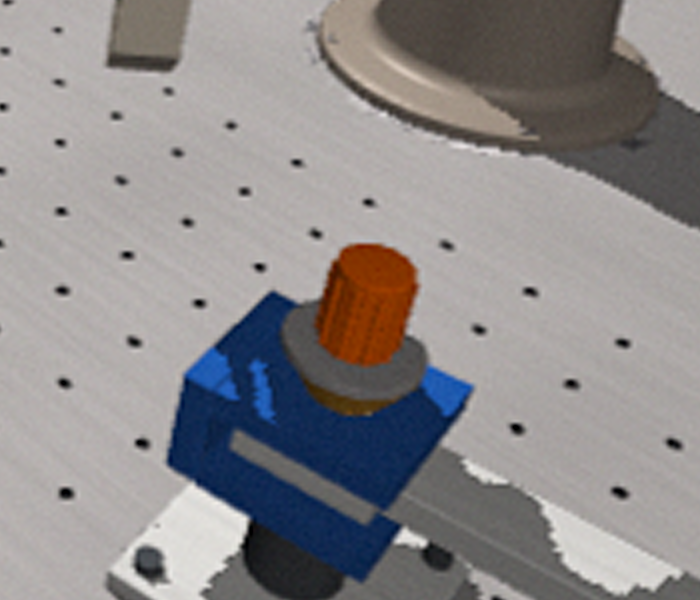

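View pics/t6.png

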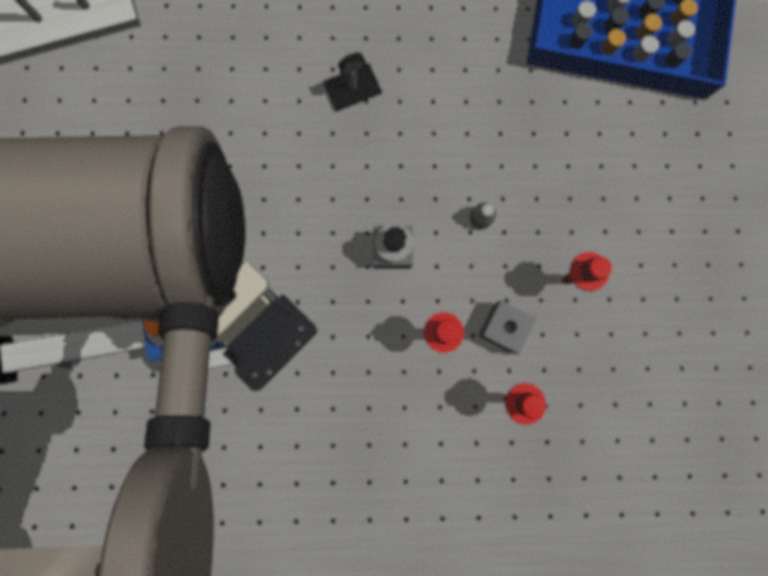

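View pics/s6full.png

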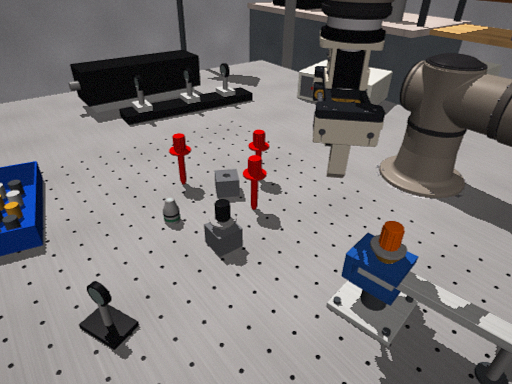

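The final view shows the knob top at (226,393) against a predicted home of (227,395). The flange is flush on the brass rim, and the bystanders are in place.

```bash
python3 -c "
from plant import *; close_job(); print(get_obs()['time'])"
```

```text
the job is handed in; nothing more can be done
the job is handed in; nothing more can be done
```

I put the orange-knobbed long pin down through the fork and the boom's lug until its flange sat on the brass mouth, let go, backed away and handed the job in at about 14 s. No verdict was reported.

- **Seating:** the tool stopped at z = 137.6 mm, against 137.7 mm expected for fully home. The force then climbed to about 25 N, which I took as the flange on the rim.
- **Final picture:** the scene camera shows the flange flush on the rim. The knob top is within 2 px of its predicted home position.
- **Upright and on axis:** no lean shows in the picture. The sideways difference is about 2 px, roughly 3 mm, well inside the 10 mm allowed.
- **Bystanders:** the short pin, the objective and the red look-alikes still stand where they were.
- **Robot:** it was clear of everything at hand-in, with its force reading near zero.

Two checks were weak:
- **Mouth position:** the network's first estimates from the two cameras differed by about 14 mm. I measured the rim by hand in both pictures instead, and those agreed within 1 mm.
- **Last top view:** the arm hid most of the fork in it, so the final check of the pin rests on the scene camera and the stop height.

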